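# Point out the next taping step on the cardboard shell

## Task

Show the helper the next step by pointing, without touching or moving anything: first at the brown tape roll, then at the red-handled scissors, then at the green sticker on the cardboard turtle shell. Bring the fingertips just above the middle of each (about 2 to 4 cm) and hold them still there for two full seconds; travel well above the table and do not dip down over the other tape rolls, the knife or the orange sticker. Finish while still pointing at the green sticker, touching nothing.

Things in the scene. Friction and masses are not known exactly. Their poses are not given: they have to be found in the camera images.
- brown_tape: Dark brown roll of packing tape lying flat, loose: an upright hollow ring, outer diameter 96 mm, hole 75 mm, 46 mm high. Origin at the centre of its underside, z up.
- brown_tape_top (a point): Centre of the mouth of the brown roll's hole, level with its upper rim, 46 mm above the table: the middle to point at. z up.
- yellow_tape: Yellow tape roll, loose, same size as the brown one; not to be pointed at. Origin at the centre of its underside.
- yellow_tape_top (a point): Centre of the yellow roll at the level of its upper rim, 46 mm up.
- blue_tape: Blue tape roll, loose, same size as the brown one; not to be pointed at. Origin at the centre of its underside.
- blue_tape_top (a point): Centre of the blue roll at the level of its upper rim, 46 mm up.
- scissors: Scissors lying flat on the table, loose: steel blades, two red finger loops; 183 mm long, 78 mm over the loops, 10 mm thick. Origin on the table plane under the pivot screw, which is the middle to point at (its top is 10 mm up); x points along the blades to the tips 93 mm away, the loops reach 90 mm the other way; z up.
- knife: Box cutter lying flat, loose: grey body 150 mm long, 24 mm wide, 18 mm high, black thumb slide to 24 mm; not to be pointed at. Origin at the middle of its underside, x along it.
- knife_top (a point): Middle of the knife's upper face, 18 mm above the table.
- shell: Cardboard turtle shell, fixed to the table, a round shallow dome with brown tape strips and paper patches: 240 mm across, 90 mm high in the middle; rim wall 25 mm high, then a steep band up to 55 mm height at radius 95 mm, a band sloping 29 degrees up to 85 mm height at radius 40 mm, then nearly flat. Origin at the centre of its underside, z up.
- green_sticker (a point): Centre of the outer face of the round green sticker, 30 mm across, on the shell's 29-degree sloping band, 68 mm from the shell's axis and about 72 mm above the table. The point's axes are the shell's: z up.
- orange_sticker (a point): Centre of a like orange sticker on the same band, about 127 mm from the green one; not to be pointed at. (Unlisted, to be left alone: a 150 mm high glue bottle, a jar and a mug along the far edge of the table, 0.8 m or more ahead of the robot.)
Not all that is in view belongs to the job. What is meant by the brown_tape is not pink, and is the larger of those in its own colour.

How it is judged:
By the outcome, as a careful person would: the job done as asked, in the order asked, and still so for the second after the job is handed in, with the robot touching nothing.
It also fails if it takes over 64 s, if anything falls off the work surface, if the arm or the gripper's body presses on something with over 40 N, if the wrist force passes 120 N, or if a joint passes its speed limit or range.

## Robot

A 6-joint arm with a two-finger parallel gripper is mounted at the origin on the work surface. World frame = base frame: x ahead of the robot, y to its left, z up, the work surface at z = 0. Lengths are in m, angles in rad, forces in N, time in s.
With the tool pointing down it reaches from about 0.225 to 0.875 m from the base axis. Payload 3.4 kg.
Tool frame: the origin (TCP) lies between the finger pads, 19 mm behind the fingertips; this is the grasp point; z points along the fingers, x is the direction in which the jaws open and shut, and the axes are right-handed (so a half turn about z gives the same grasp; the last joint's range is limited). The gripper opens to 85 mm and grips with 20 to 120 N. Pads are 22 mm wide; open, the fingers measure 114 mm over their backs; the gripper's body (76 mm by 85 mm) begins 54 mm behind the grasp point. The pads swing forward as they close: fully open they stand 13 mm farther back than shut.
Start: joints at [-1.297, 0.276, 1.505, -0, 1.361, -0.121], TCP at [0.221, -0.531, 0.25] pointing down, gripper open.
Joint ranges: [-2.89, 2.89], [-0.75, 2.08], [0.22, 2.7], [-1.18, 4.32], [0.11, 2.71], [-2.7, 2.7]. Speed limits (rad/s): [2.57, 2.57, 3.14, 3.14, 3.14, 3.14].

## Interface

Orientations are given as a unit quaternion [w, x, y, z].
In Python, from rig import get_state, get_image, sign_off, masks_of gives the robot as it stands.
- The arm moves only by the tool play_rows, never from a script. Its argument "series" is a list of rows, each an object of numbers: "fingers": the closure, from -1 (fully open) to 1 (shut); "dx", "dy", "dz": the shift along the world's x, y, z in mm; "turn": the turn about the world's z in rad. A call has 1 to 20 rows; each row shifts and turns the pose as measured when the row begins; what a row does not reach is not made up. A row lasts 1/12 s, in which the tool goes at most 41.7 mm and 7.16 degrees, less where a joint would pass 70% of its speed; a pose out of reach is approached as far as the arm can. A call with a gripper value outside its range is refused whole. The fingers move at their own pace and stop on an object; "squeeze" is the grip in N (left out, the last holds). Time passes only in rows, so rows that do not move let the fingers close. It gives the time, the measured TCP pose, the force and the opening at its end, in the units of the state.
- get_state(): the state, without advancing time (a new reading comes with each control period).
- get_image(name): name is "scene" or "side" or "wrist"; returns a dict with "pixels" (420x560x3 uint8, red, green, blue), "vfov" (degrees; the focal length in pixels is half the picture's height over the tangent of half this angle, whatever the lens; pixels are square), "cx", "cy" (the principal point, pixels), "rvec" (rotation vector, rad) and "tvec" (3), from world to camera coordinates, as OpenCV has them; the wrist camera has in their place "hand_eye" (4x4, takes a point from camera to tool coordinates, whose origin is the TCP and whose axes are the tool frame's). Camera axes: x right, y down, z forward; pixel columns grow to the right and rows downward; lengths in m; the calibration is good to about 2 mm. A picture is of the moment at which its call begins: read the wrist's pose just before it. There is no depth.
- sign_off(): hands the job in, once; it reports no verdict.
Trained networks look in a picture, given as the dict that the camera call returned (one of the last four; its "shot" number tells which), for a name from the list of things; names that differ only in an ending like _2 or _b are one class to them, and where a whole thing is asked for, a point or a joint stands for the part that bears it (a point fixed in the world has none). Each returns a list of dicts, best first, with "p" (0 to 1); they miss things now and then, are a little off and sometimes report something else, mostly with a low value. They report only what shows in the picture. A call takes as long as a camera call. They do not tell look-alikes from the thing itself.
- masks_of(picture, label): "region" (420x560 bool, what is visible of it) and "xy" ([column, row] in pixels, amid what is visible of it).
The state is a dict: "clock": time; "qpos": joint angles; "qd": joint speeds; "effort": joint torques, N m; "position": TCP position; "ee_rot": TCP orientation; "contact_force": force on the tool from outside, world axes, zero at the start; "moment": the same for the moment, N m; "width": finger opening in m.
Only numpy, scipy, OpenCV 4.12 (cv2) and the standard library are available. Lean on these libraries where they do the work, as an engineer would, in place of code of your own. Each camera call takes 0.05 s, during which the arm holds its last target. There are 200 camera calls.

## Working session

There is one attempt and no reset: what is moved stays moved. The work goes in short steps, Python scripts to look and compute and a tool call to move; the robot and the scene stay as the last step left them, time stands still between calls to the robot, and variables do not carry over. Pictures are saved under pics/ and viewed, about 8 in all and at most 12, crops included, and the job is handed in when it is done.

Besides the shell and the picture viewer there is one more tool, called after "Emit:" in YAML: its name, and indented under it one key for each argument. play_rows: Moves the arm, as the interface text tells. Its arguments: {"type":"object","properties":{"series":{"type":"array"},"squeeze":{"type":"number"}},"required":["series"]}

```bash
mkdir -p pics; cat > h.py <<'E'
import numpy as np, cv2
from rig import *
def K(p):
    f=p["pixels"].shape[0]/2/np.tan(np.radians(p["vfov"])/2)
    return f
def ray(p,uv):
    f=K(p); d=np.array([(uv[0]-p["cx"])/f,(uv[1]-p["cy"])/f,1.])
    R=cv2.Rodrigues(np.array(p["rvec"],float))[0]; t=np.array(p["tvec"],float).ravel()
    return -R.T@t, R.T@d
def onz(p,uv,z):
    c,d=ray(p,uv); return c+d*(z-c[2])/d[2]
def proj(p,X):
    f=K(p);R=cv2.Rodrigues(np.array(p["rvec"],float))[0]; c=R@np.array(X)+np.array(p["tvec"],float).ravel()
    return c[0]/c[2]*f+p["cx"],c[1]/c[2]*f+p["cy"]
def save(p,n): cv2.imwrite("pics/"+n,cv2.cvtColor(p["pixels"],cv2.COLOR_RGB2BGR))
E
python3 - <<'E'
from h import *
H={"brown_tape":.046,"yellow_tape":.046,"blue_tape":.046,"scissors":.005,"knife":.018,"shell":.06,"green_sticker":.072,"orange_sticker":.072}
for n in("scene","side"):
    p=get_image(n); save(p,n+"0.png"); print(n,p["vfov"],ray(p,(280,210))[0].round(3))
    for k,z in H.items():
        for m in masks_of(p,k)[:4]:
            print(k,round(m["p"],2),np.round(m["xy"]),m["region"].sum(),onz(p,m["xy"],z).round(3))
E
```

```text
scene 57.56943835308704 [ 0.947 -0.36   0.957]
brown_tape 0.88 [258. 189.] 352 [ 0.41  -0.006  0.046]
brown_tape 0.78 [228. 198.] 502 [ 0.382 -0.092  0.046]
brown_tape 0.64 [191. 248.] 916 [ 0.451 -0.259  0.046]
yellow_tape 0.77 [200. 296.] 985 [ 0.576 -0.312  0.046]
blue_tape 0.59 [141. 308.] 1045 [ 0.514 -0.439  0.046]
scissors 0.88 [394. 159.] 556 [0.56  0.421 0.005]
knife 0.79 [333. 147.] 365 [0.412 0.293 0.018]
shell 0.83 [291. 255.] 5932 [ 0.636 -0.071  0.06 ]
shell 0.67 [130. 296.] 1021 [ 0.478 -0.444  0.06 ]
green_sticker 0.65 [292. 252.] 5832 [ 0.636 -0.066  0.072]
orange_sticker 0.69 [291. 254.] 5897 [ 0.638 -0.072  0.072]
orange_sticker 0.54 [190. 249.] 866 [ 0.467 -0.266  0.072]
side 51.69966636563918 [-0.012  0.604  0.661]
brown_tape 0.87 [368. 195.] 1111 [ 0.416 -0.227  0.046]
brown_tape 0.8 [322. 258.] 848 [0.366 0.038 0.046]
brown_tape 0.56 [357. 235.] 826 [ 0.35  -0.073  0.046]
brown_tape 0.37 [212. 336.] 1358 [0.393 0.321 0.046]
yellow_tape 0.76 [329. 171.] 884 [ 0.559 -0.261  0.046]
blue_tape 0.97 [386. 165.] 870 [ 0.456 -0.391  0.046]
scissors 0.68 [108. 342.] 1533 [0.554 0.433 0.005]
knife 0.62 [211. 336.] 1331 [0.411 0.309 0.018]
knife 0.54 [261. 210.] 5027 [ 0.605 -0.033  0.018]
knife 0.33 [372. 200.] 1141 [ 0.416 -0.253  0.018]
shell 0.67 [265. 208.] 4902 [ 0.563 -0.004  0.06 ]
green_sticker 0.83 [263. 210.] 5003 [0.55  0.017 0.072]
orange_sticker 0.73 [260. 206.] 4925 [0.566 0.011 0.072]
```

```bash
python3 -c "
from h import *
s=get_state();print(s)"
```

```text
{'clock': 0.9, 'qpos': array([-1.29703540e+00,  2.75864760e-01,  1.50490190e+00, -5.19670284e-07,
        1.36069303e+00, -1.20961856e-01]), 'qd': array([-0.00181086, -0.00065858,  0.00124638, -0.00034508, -0.00092045,
        0.00098988]), 'effort': array([-7.38285235e-05, -4.16647017e+01, -2.46102691e+01, -2.39008359e-04,
       -6.70514328e-05, -1.30520729e-05]), 'position': array([ 0.22114046, -0.53080576,  0.25004737]), 'ee_rot': array([ 4.34782708e-05,  8.32031369e-01, -5.54728580e-01,  5.02961246e-05]), 'contact_force': array([-0.21613579, -0.08086508,  0.63022039]), 'moment': array([ 0.01926027, -0.00026035,  0.00469894]), 'width': 0.08576312668251738}
```

View pics/scene0.png

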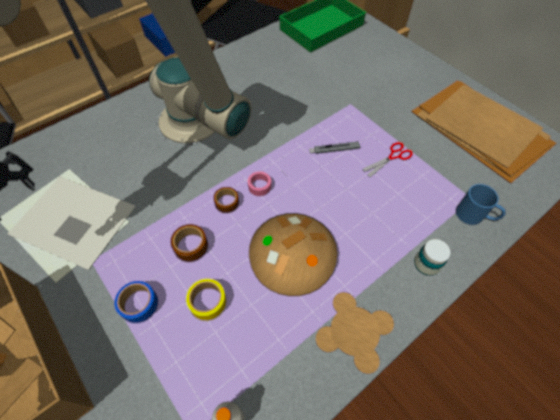

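View pics/side0.png

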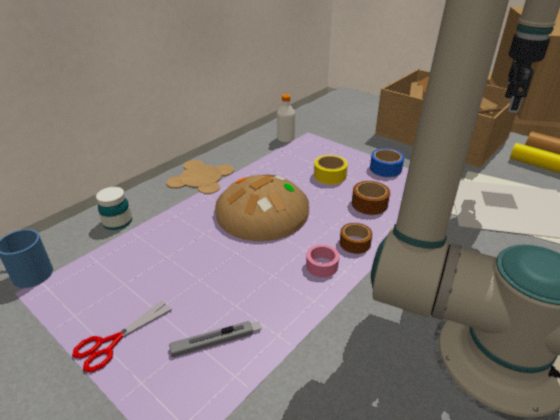

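The scene view shows the large brown roll at about (189,242), a smaller brown decoy at (227,199) and a pink one at (260,183). The green sticker is at (267,240) and the scissors at about (388,158). The side view has the same layout: brown roll (371,197), green sticker (289,187), scissors pivot near (125,332).

```bash
cat > m.py <<'E'
from h import *
from scipy.optimize import minimize
P={n:get_image(n) for n in("scene","side")}
a=np.linspace(0,2*np.pi,60)
def sil(p,x,y):
    pts=[proj(p,(x+.048*np.cos(t),y+.048*np.sin(t),z)) for z in(0,.046) for t in a]
    return cv2.convexHull(np.float32(pts))
ref={"scene":(189,243),"side":(371,197)}
M={}
for n,p in P.items():
    c=[m for m in masks_of(p,"brown_tape") if np.hypot(*(np.array(m["xy"])-ref[n]))<15]
    if c:
        M[n]=np.float32(cv2.findNonZero(c[0]["region"].astype(np.uint8)).reshape(-1,2))
        M[n]=cv2.convexHull(M[n])
def cost(v,ns):
    s=0
    for n in ns:
        im=[np.zeros((1680,2240),np.uint8) for _ in(0,1)]
        cv2.fillPoly(im[0],[np.int32(4*sil(P[n],*v))],1); cv2.fillPoly(im[1],[np.int32(4*M[n])],1)
        s+=1-(im[0]&im[1]).sum()/(im[0]|im[1]).sum()
    return s
for ns in (["scene"],["side"],["scene","side"]):
    r=minimize(cost,(.43,-.245),args=(ns,),method="Nelder-Mead",options=dict(initial_simplex=[(.43,-.245),(.45,-.245),(.43,-.225)],xatol=5e-4,fatol=1e-4)); print("brown",ns,r.x.round(4),r.fun)
rays=[]
for n,p in P.items():
    hsv=cv2.cvtColor(p["pixels"],cv2.COLOR_RGB2HSV); 
    for k,lo,hi,c,w in (("green",45,80,{"scene":(267,240),"side":(289,187)}[n],18),):
        g=((hsv[...,0]>lo)&(hsv[...,0]<hi)&(hsv[...,1]>120)); q=np.argwhere(g)[:,::-1]; q=q[np.abs(q-c).max(1)<w]
        uv=q.mean(0); print(n,k,len(q),uv.round(1),onz(p,uv,.072).round(4)); rays.append(ray(p,uv))
    m=[m for m in masks_of(p,"scissors")][0]; q=np.argwhere(m["region"])[:,::-1]
    W=np.array([onz(p,u,.005) for u in q])[:,:2]; 
    c=W.mean(0); e=np.linalg.svd(W-c,full_matrices=False)[2]; L=(W-c)@e.T
    mid=c+e[0]*(L[:,0].min()+L[:,0].max())/2
    print(n,"sc",c.round(4),"mid",mid.round(4),"dir",e[0].round(3),"len",np.ptp(L,axis=0).round(3),"uv mid",np.round(proj(p,(*mid,.01))))
    u0,v0={"scene":(355,130),"side":(60,295)}[n]; k=7 if n=="scene" else 6
    h,w=(55,65) 
    if n=="side": h,w=85,120
    cr=cv2.resize(p["pixels"][v0:v0+h,u0:u0+w],None,fx=k*(.9),fy=k*.9,interpolation=cv2.INTER_CUBIC); 
    x=proj(p,(*mid,.01)); cv2.circle(cr,(int((x[0]-u0)*k*.9),int((x[1]-v0)*k*.9)),3,(0,255,0),-1)
    cv2.imwrite(f"pics/sc_{n}.png",cr[...,::-1])
A=sum(np.eye(3)-np.outer(d,d)/(d@d) for c,d in rays); b=sum((np.eye(3)-np.outer(d,d)/(d@d))@c for c,d in rays)
print("green tri",np.linalg.solve(A,b).round(4))
E
python3 m.py
python3 -c "
import cv2,numpy as np
a=cv2.imread('pics/sc_scene.png');b=cv2.imread('pics/sc_side.png')
a=cv2.resize(a,None,fx=.75,fy=.75);b=cv2.resize(b,None,fx=.7,fy=.7)
c=np.zeros((max(a.shape[0],b.shape[0]),a.shape[1]+b.shape[1],3),np.uint8);c[:a.shape[0],:a.shape[1]]=a;c[:b.shape[0],a.shape[1]:]=b;cv2.imwrite('pics/sc.png',c)"
```

```text
brown ['scene'] [ 0.4226 -0.2536] 0.031991581162851834
brown ['side'] [ 0.4216 -0.2526] 0.10238248551191242
brown ['scene', 'side'] [ 0.4222 -0.2534] 0.1373727193401646
scene green 72 [267.  240.3] [ 0.5692 -0.0965  0.072 ]Traceback (most recent call last):
  File "m.py", line 30, in <module>
    m=[m for m in masks_of(p,"scissors")][0]; q=np.argwhere(m["region"])[:,::-1]
      ~~~~~~~~~~~~~~~~~~~~~~~~~~~~~~~~~~~^^^
IndexError: list index out of range
[ WARN:0@0.021] global loadsave.cpp:275 findDecoder imread_('pics/sc_scene.png'): can't open/read file: check file path/integrity
[ WARN:0@0.021] global loadsave.cpp:275 findDecoder imread_('pics/sc_side.png'): can't open/read file: check file path/integrity
Traceback (most recent call last):
cv2.error: OpenCV(4.12.0) /io/opencv/modules/imgproc/src/resize.cpp:4208: error: (-215:Assertion failed) !ssize.empty() in function 'resize'
```

```bash
python3 - <<'E'
s=open('m.py').read()
i=s.index("ref={"); j=s.index("rays=[]")
s=s[:i]+s[j:]
s=s.replace('m=[m for m in masks_of(p,"scissors")][0]; q=','''
    for _ in range(4):
        ms=masks_of(p,"scissors")
        if ms: break
        p=get_image(n)
    m=ms[0]; q=''')
open('m2.py','w').write(s)
E
python3 m2.py
python3 -c "
import cv2,numpy as np
a=cv2.imread('pics/sc_scene.png');b=cv2.imread('pics/sc_side.png')
a=cv2.resize(a,None,fx=.75,fy=.75);b=cv2.resize(b,None,fx=.7,fy=.7)
c=np.zeros((max(a.shape[0],b.shape[0]),a.shape[1]+b.shape[1],3),np.uint8);c[:a.shape[0],:a.shape[1]]=a;c[:b.shape[0],a.shape[1]:]=b;cv2.imwrite('pics/sc.png',c)"
```

```text
scene green 73 [267.  240.3] [ 0.5691 -0.0965  0.072 ]
scene sc [0.5507 0.3881] mid [0.5515 0.3962] dir [-0.099 -0.995] len [0.167 0.064] uv mid [387. 160.]
side green 51 [288.4 186.8] [ 0.5687 -0.0962  0.072 ]
side sc [0.5477 0.4178] mid [0.5469 0.3993] dir [0.046 0.999] len [0.181 0.077] uv mid [125. 331.]
green tri [ 0.5689 -0.0965  0.0717]
```

View pics/sc.png

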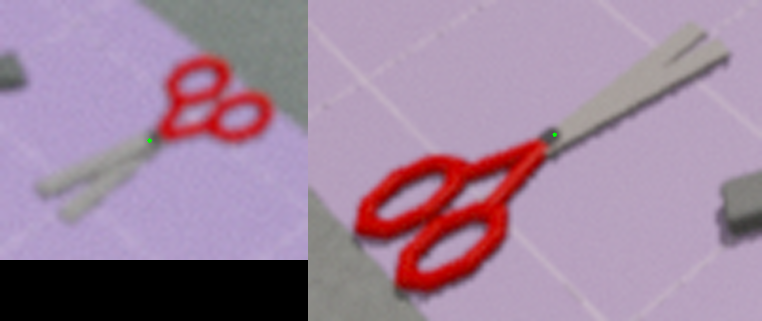

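The pivot estimate lands on the screw in both views. Targets:

| Target | x (m) | y (m) | z (m) |
|---|---|---|---|
| Brown roll | 0.422 | -0.253 | 0.046 |
| Scissors pivot | 0.549 | 0.398 | 0.010 |
| Green sticker | 0.569 | -0.0965 | 0.072 |

Next I move towards the brown roll, high up, with the fingers shut.

Emit:
play_rows:
  series:
    - {"fingers": 1,"dx": 14,"dy": 20,"dz": 0}
    - {"fingers": 1,"dx": 14,"dy": 20,"dz": 0}
    - {"fingers": 1,"dx": 14,"dy": 20,"dz": 0}
    - {"fingers": 1,"dx": 14,"dy": 20,"dz": 0}
    - {"fingers": 1,"dx": 14,"dy": 20,"dz": 0}
    - {"fingers": 1,"dx": 14,"dy": 20,"dz": 0}
    - {"fingers": 1,"dx": 14,"dy": 20,"dz": 0}
    - {"fingers": 1,"dx": 14,"dy": 20,"dz": 0}
    - {"fingers": 1,"dx": 14,"dy": 20,"dz": 0}
    - {"fingers": 1,"dx": 14,"dy": 20,"dz": 0}
    - {"fingers": 1,"dx": 14,"dy": 20,"dz": 0}
    - {"fingers": 1,"dx": 14,"dy": 20,"dz": 0}
    - {"fingers": 1,"dx": 14,"dy": 20,"dz": 0}
    - {"fingers": 1,"dx": 14,"dy": 18,"dz": 0}
    - {"fingers": 1,"dx": 0,"dy": 0,"dz": 0}
    - {"fingers": 1,"dx": 0,"dy": 0,"dz": 0}
  squeeze: 20

```text
invalid input at $.series[0]: expected keys fingers, dx, dy, dz, turn
```

Emit:
play_rows:
  series:
    - {"fingers": 1,"dx": 14,"dy": 20,"dz": 0,"turn": 0}
    - {"fingers": 1,"dx": 14,"dy": 20,"dz": 0,"turn": 0}
    - {"fingers": 1,"dx": 14,"dy": 20,"dz": 0,"turn": 0}
    - {"fingers": 1,"dx": 14,"dy": 20,"dz": 0,"turn": 0}
    - {"fingers": 1,"dx": 14,"dy": 20,"dz": 0,"turn": 0}
    - {"fingers": 1,"dx": 14,"dy": 20,"dz": 0,"turn": 0}
    - {"fingers": 1,"dx": 14,"dy": 20,"dz": 0,"turn": 0}
    - {"fingers": 1,"dx": 14,"dy": 20,"dz": 0,"turn": 0}
    - {"fingers": 1,"dx": 14,"dy": 20,"dz": 0,"turn": 0}
    - {"fingers": 1,"dx": 14,"dy": 20,"dz": 0,"turn": 0}
    - {"fingers": 1,"dx": 14,"dy": 20,"dz": 0,"turn": 0}
    - {"fingers": 1,"dx": 14,"dy": 20,"dz": 0,"turn": 0}
    - {"fingers": 1,"dx": 14,"dy": 20,"dz": 0,"turn": 0}
    - {"fingers": 1,"dx": 14,"dy": 18,"dz": 0,"turn": 0}
    - {"fingers": 1,"dx": 0,"dy": 0,"dz": 0,"turn": 0}
    - {"fingers": 1,"dx": 0,"dy": 0,"dz": 0,"turn": 0}
  squeeze: 20

```text
clock: 2.68
position: [0.4234, -0.2409, 0.2507]
ee_rot: [0.001, 0.831, -0.556, 0.002]
contact_force: [-1.0, -0.6, -0.5]
width: 0.0001
```

Emit:
play_rows:
  series:
    - {"fingers": 1,"dx": -1,"dy": -12,"dz": -25,"turn": 0}
    - {"fingers": 1,"dx": 0,"dy": 0,"dz": -25,"turn": 0}
    - {"fingers": 1,"dx": 0,"dy": 0,"dz": -25,"turn": 0}
    - {"fingers": 1,"dx": 0,"dy": 0,"dz": 0,"turn": 0}
    - {"fingers": 1,"dx": 0,"dy": 0,"dz": 0,"turn": 0}

```text
clock: 3.1
position: [0.4224, -0.2567, 0.176]
ee_rot: [0.002, 0.831, -0.556, 0.006]
contact_force: [0.3, 0.2, 0.3]
width: 0.0001
```

```bash
python3 - <<'E'
from h import *
s=get_state(); T=s["position"]; print(s["clock"],T.round(4),s["qd"].round(3))
R=np.zeros(0)
out=[]
for n in("scene","side"):
    p=get_image(n); im=p["pixels"].copy()
    u=np.array(proj(p,T)); u0,v0=int(u[0])-40,int(u[1])-40
    cr=cv2.resize(im[v0:v0+90,u0:u0+80],None,fx=5,fy=5,interpolation=cv2.INTER_CUBIC)
    for z,c in((0,(255,0,0)),(-.019,(0,255,0)),(-.032,(0,0,255)),(.046-T[2],(255,255,0))):
        x=np.array(proj(p,T+[0,0,z])); q=(x-[u0,v0]+.5)*5; cv2.line(cr,(int(q[0])-12,int(q[1])),(int(q[0])+12,int(q[1])),c,1); print(n,z,x.round(1))
    out.append(cr)
cv2.imwrite("pics/tip.png",np.hstack(out)[...,::-1])
E
```

```text
3.1 [ 0.4224 -0.2567  0.176 ] [-0.018  0.025  0.038 -0.006 -0.001 -0.005]
scene 0 [175.4 214.5]
scene -0.019 [177.1 218.5]
scene -0.032 [178.3 221.2]
scene -0.1300174178428507 [186.4 239.7]
side 0 [377.9 144.2]
side -0.019 [377.  151.2]
side -0.032 [376.3 155.9]
side -0.1300174178428507 [371.7 189.3]
```

View pics/tip.png

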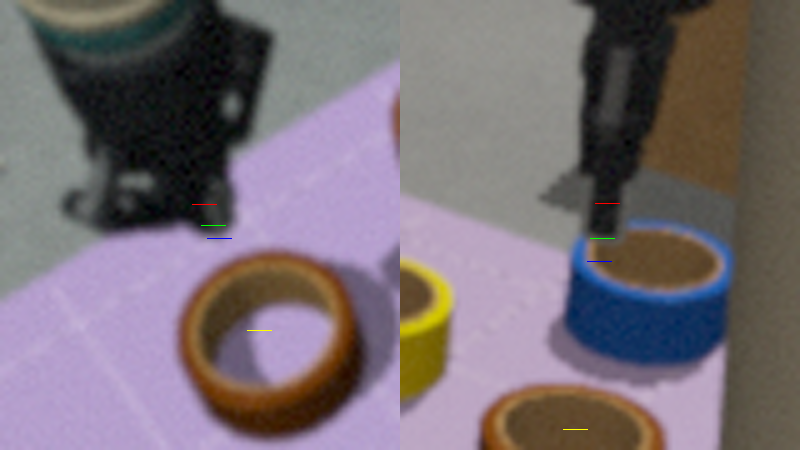

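The tips shut at the 19 mm mark (green line in both crops), and the brown roll sits straight below. I descend about 81 mm and hold.

Emit:
play_rows:
  series:
    - {"fingers": 1,"dx": 0,"dy": 3,"dz": -20,"turn": 0}
    - {"fingers": 1,"dx": 0,"dy": 0,"dz": -20,"turn": 0}
    - {"fingers": 1,"dx": 0,"dy": 0,"dz": -20,"turn": 0}
    - {"fingers": 1,"dx": 0,"dy": 0,"dz": -12,"turn": 0}
    - {"fingers": 1,"dx": 0,"dy": 0,"dz": -5,"turn": 0}
    - {"fingers": 1,"dx": 0,"dy": 0,"dz": 0,"turn": 0}
    - {"fingers": 1,"dx": 0,"dy": 0,"dz": 0,"turn": 0}
    - {"fingers": 1,"dx": 0,"dy": 0,"dz": 0,"turn": 0}

```text
clock: 3.87
position: [0.4298, -0.2614, 0.1099]
ee_rot: [0.003, 0.83, -0.557, 0.019]
contact_force: [-0.3, 0.5, -0.2]
width: 0.0003
```

Emit:
play_rows:
  series:
    - {"fingers": 1,"dx": -8,"dy": 8,"dz": -14,"turn": 0}
    - {"fingers": 1,"dx": 0,"dy": 0,"dz": 0,"turn": 0}
    - {"fingers": 1,"dx": 0,"dy": 0,"dz": 0,"turn": 0}
    - {"fingers": 1,"dx": 0,"dy": 0,"dz": 0,"turn": 0}

```text
clock: 4.2
position: [0.425, -0.2561, 0.1006]
ee_rot: [0.004, 0.83, -0.557, 0.025]
contact_force: [0.8, -0.0, 0.1]
width: -0.0
```

```bash
cat >> h.py <<'E'
from scipy.spatial.transform import Rotation
def tip(s=None):
    s=s or get_state(); q=s["ee_rot"]; z=Rotation.from_quat([*q[1:],q[0]]).as_matrix()[:,2]
    print(round(s["clock"],2),"tcp",s["position"].round(4),"tip",(s["position"]+.019*z).round(4),"zax",z.round(3),"maxqd",abs(s["qd"]).max().round(3)); return s["position"]+.019*z
E
python3 -c "
from h import *
for i in range(4): tip(); get_image('wrist')
tip()"
```

```text
4.2 tcp [ 0.425  -0.2561  0.1006] tip [ 0.4257 -0.2567  0.0816] zax [ 0.036 -0.034 -0.999] maxqd 0.034
4.25 tcp [ 0.4256 -0.2566  0.1009] tip [ 0.4264 -0.2572  0.0819] zax [ 0.038 -0.035 -0.999] maxqd 0.01
4.3 tcp [ 0.4256 -0.2566  0.1008] tip [ 0.4263 -0.2573  0.0818] zax [ 0.038 -0.035 -0.999] maxqd 0.006
4.35 tcp [ 0.4254 -0.2564  0.1005] tip [ 0.4262 -0.2571  0.0816] zax [ 0.037 -0.035 -0.999] maxqd 0.007
4.4 tcp [ 0.4252 -0.2563  0.1003] tip [ 0.4259 -0.2569  0.0814] zax [ 0.037 -0.034 -0.999] maxqd 0.006
```

Emit:
play_rows:
  series:
    - {"fingers": 1,"dx": -5,"dy": 5,"dz": -8,"turn": 0}
    - {"fingers": 1,"dx": 0,"dy": 0,"dz": 0,"turn": 0}

```text
clock: 4.57
position: [0.4209, -0.2519, 0.0929]
ee_rot: [0.004, 0.83, -0.557, 0.026]
contact_force: [-0.2, 0.3, -0.4]
width: 0.0002
```

```bash
python3 -c "
from h import *
for i in range(47):
    if i%9==0: tip()
    get_image('wrist')
tip()"
```

```text
4.57 tcp [ 0.4209 -0.2519  0.0929] tip [ 0.4216 -0.2525  0.0739] zax [ 0.038 -0.035 -0.999] maxqd 0.073
5.02 tcp [ 0.4227 -0.2534  0.094 ] tip [ 0.4235 -0.2541  0.075 ] zax [ 0.041 -0.038 -0.998] maxqd 0.005
5.47 tcp [ 0.4225 -0.2533  0.0939] tip [ 0.4233 -0.254   0.0749] zax [ 0.041 -0.038 -0.998] maxqd 0.001
5.92 tcp [ 0.4225 -0.2533  0.0939] tip [ 0.4233 -0.254   0.0749] zax [ 0.041 -0.038 -0.998] maxqd 0.002
6.37 tcp [ 0.4225 -0.2533  0.0939] tip [ 0.4233 -0.254   0.0749] zax [ 0.041 -0.038 -0.998] maxqd 0.002
6.82 tcp [ 0.4225 -0.2533  0.0939] tip [ 0.4233 -0.254   0.0749] zax [ 0.041 -0.038 -0.998] maxqd 0.002
6.92 tcp [ 0.4225 -0.2533  0.0939] tip [ 0.4233 -0.254   0.0749] zax [ 0.041 -0.038 -0.998] maxqd 0.001
```

The tip held for 2.3 s, 29 mm above the brown roll's centre and under 2 mm off to the side. I rise and travel to the scissors.

Emit:
play_rows:
  series:
    - {"fingers": 1,"dx": 0,"dy": 0,"dz": 26,"turn": 0}
    - {"fingers": 1,"dx": 0,"dy": 0,"dz": 30,"turn": 0}
    - {"fingers": 1,"dx": 0,"dy": 0,"dz": 30,"turn": 0}
    - {"fingers": 1,"dx": 0,"dy": 0,"dz": 30,"turn": 0}
    - {"fingers": 1,"dx": 0,"dy": 0,"dz": 30,"turn": 0}
    - {"fingers": 1,"dx": 0,"dy": 0,"dz": 10,"turn": 0}
    - {"fingers": 1,"dx": 5,"dy": 26,"dz": 0,"turn": 0}
    - {"fingers": 1,"dx": 5,"dy": 26,"dz": 0,"turn": 0}
    - {"fingers": 1,"dx": 5,"dy": 26,"dz": 0,"turn": 0}
    - {"fingers": 1,"dx": 5,"dy": 26,"dz": 0,"turn": 0}
    - {"fingers": 1,"dx": 5,"dy": 26,"dz": 0,"turn": 0}
    - {"fingers": 1,"dx": 5,"dy": 26,"dz": 0,"turn": 0}
    - {"fingers": 1,"dx": 5,"dy": 26,"dz": 0,"turn": 0}
    - {"fingers": 1,"dx": 5,"dy": 26,"dz": 0,"turn": 0}
    - {"fingers": 1,"dx": 5,"dy": 26,"dz": 0,"turn": 0}
    - {"fingers": 1,"dx": 5,"dy": 26,"dz": 0,"turn": 0}
    - {"fingers": 1,"dx": 5,"dy": 26,"dz": 0,"turn": 0}
    - {"fingers": 1,"dx": 5,"dy": 26,"dz": 0,"turn": 0}

```text
clock: 8.42
position: [0.4804, 0.0687, 0.2589]
ee_rot: [0.005, 0.827, -0.562, 0.03]
contact_force: [0.2, -0.3, 0.5]
width: -0.0002
```

Emit:
play_rows:
  series:
    - {"fingers": 1,"dx": 5,"dy": 26,"dz": 0,"turn": 0}
    - {"fingers": 1,"dx": 5,"dy": 26,"dz": 0,"turn": 0}
    - {"fingers": 1,"dx": 5,"dy": 26,"dz": 0,"turn": 0}
    - {"fingers": 1,"dx": 5,"dy": 26,"dz": 0,"turn": 0}
    - {"fingers": 1,"dx": 5,"dy": 26,"dz": 0,"turn": 0}
    - {"fingers": 1,"dx": 5,"dy": 26,"dz": 0,"turn": 0}
    - {"fingers": 1,"dx": 5,"dy": 26,"dz": 0,"turn": 0}
    - {"fingers": 1,"dx": 5,"dy": 26,"dz": 0,"turn": 0}
    - {"fingers": 1,"dx": 5,"dy": 26,"dz": 0,"turn": 0}
    - {"fingers": 1,"dx": 5,"dy": 26,"dz": 0,"turn": 0}
    - {"fingers": 1,"dx": 5,"dy": 26,"dz": 0,"turn": 0}
    - {"fingers": 1,"dx": 5,"dy": 20,"dz": 0,"turn": 0}
    - {"fingers": 1,"dx": 3,"dy": 8,"dz": 0,"turn": 0}
    - {"fingers": 1,"dx": 0,"dy": 0,"dz": 0,"turn": 0}
    - {"fingers": 1,"dx": 0,"dy": 0,"dz": 0,"turn": 0}

```text
clock: 9.67
position: [0.5425, 0.4048, 0.2552]
ee_rot: [0.006, 0.829, -0.558, 0.029]
contact_force: [0.2, 0.3, 0.6]
width: -0.0001
```

```bash
python3 -c "
from h import *
get_image('wrist');get_image('wrist');p=get_image('wrist'); t=tip(); save(p,'w1.png')
s=get_state(); q=s['ee_rot']; R=Rotation.from_quat([*q[1:],q[0]]).as_matrix(); H=np.array(p['hand_eye'])
for X in ([.549,.398,.01],):
    c=np.linalg.inv(H)@np.append(R.T@(np.array(X)-s['position']),1); f=K(p); print(c[0]/c[2]*f+p['cx'],c[1]/c[2]*f+p['cy'])
"
```

```text
9.82 tcp [0.5425 0.4037 0.2558] tip [0.5433 0.403  0.2369] zax [ 0.042 -0.042 -0.998] maxqd 0.007
276.9066540435834 183.34092707478064
```

View pics/w1.png

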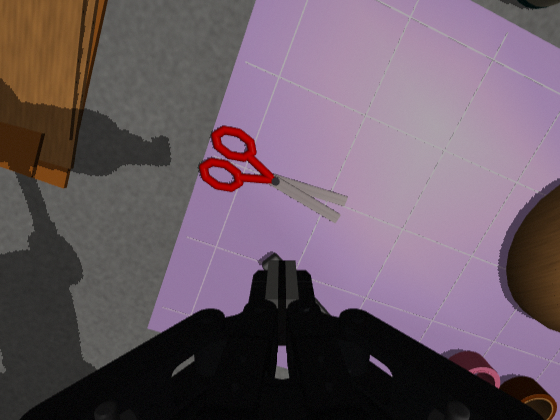

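The wrist view shows the pivot screw at (276,181) against a predicted (277,183), so they agree. I descend.

Emit:
play_rows:
  series:
    - {"fingers": 1,"dx": 3,"dy": -2,"dz": -25,"turn": 0}
    - {"fingers": 1,"dx": 2,"dy": -2,"dz": -25,"turn": 0}
    - {"fingers": 1,"dx": 0,"dy": 0,"dz": -25,"turn": 0}
    - {"fingers": 1,"dx": 0,"dy": 0,"dz": -25,"turn": 0}
    - {"fingers": 1,"dx": 0,"dy": 0,"dz": -25,"turn": 0}
    - {"fingers": 1,"dx": 0,"dy": 0,"dz": -15,"turn": 0}
    - {"fingers": 1,"dx": 0,"dy": 0,"dz": -5,"turn": 0}

```text
clock: 10.4
position: [0.5491, 0.3905, 0.114]
ee_rot: [0.001, 0.826, -0.563, 0.033]
contact_force: [-0.2, -0.6, -0.3]
width: 0.0001
```

```bash
python3 -c "
from h import *
tip();get_image('wrist');get_image('wrist');tip()"
```

```text
10.4 tcp [0.5491 0.3905 0.114 ] tip [0.5501 0.3897 0.095 ] zax [ 0.053 -0.038 -0.998] maxqd 0.119
10.5 tcp [0.5497 0.391  0.1153] tip [0.5507 0.3903 0.0963] zax [ 0.054 -0.037 -0.998] maxqd 0.052
```

Emit:
play_rows:
  series:
    - {"fingers": 1,"dx": -1,"dy": 4,"dz": -20,"turn": 0}
    - {"fingers": 1,"dx": -1,"dy": 4,"dz": -20,"turn": 0}
    - {"fingers": 1,"dx": 0,"dy": 2,"dz": -12,"turn": 0}
    - {"fingers": 1,"dx": 0,"dy": 0,"dz": 0,"turn": 0}

```text
clock: 10.83
position: [0.5525, 0.4019, 0.0701]
ee_rot: [-0.006, 0.825, -0.564, 0.036]
contact_force: [-1.1, 0.1, 0.9]
width: 0.0002
```

```bash
python3 -c "
from h import *
tip();get_image('wrist');get_image('wrist');get_image('wrist');tip()"
```

```text
10.83 tcp [0.5525 0.4019 0.0701] tip [0.5538 0.4014 0.0512] zax [ 0.067 -0.03  -0.997] maxqd 0.03
10.98 tcp [0.5539 0.4026 0.0727] tip [0.5552 0.4021 0.0537] zax [ 0.07  -0.028 -0.997] maxqd 0.007
```

Emit:
play_rows:
  series:
    - {"fingers": 1,"dx": -7,"dy": -5,"dz": -16,"turn": 0}
    - {"fingers": 1,"dx": 0,"dy": 0,"dz": 0,"turn": 0}

```text
clock: 11.15
position: [0.5488, 0.3984, 0.0599]
ee_rot: [-0.011, 0.825, -0.564, 0.038]
contact_force: [-1.6, -1.2, -1.1]
width: 0.0002
```

```bash
python3 -c "
from h import *
tip();get_image('wrist');get_image('wrist');get_image('wrist');tip()"
```

```text
11.15 tcp [0.5488 0.3984 0.0599] tip [0.5502 0.3979 0.041 ] zax [ 0.076 -0.025 -0.997] maxqd 0.119
11.3 tcp [0.5525 0.4007 0.0631] tip [0.5541 0.4003 0.0441] zax [ 0.083 -0.021 -0.996] maxqd 0.005
```

Emit:
play_rows:
  series:
    - {"fingers": 1,"dx": -6,"dy": -3,"dz": -6,"turn": 0}

```text
clock: 11.38
position: [0.5492, 0.3992, 0.0594]
ee_rot: [-0.018, 0.825, -0.564, 0.042]
contact_force: [-0.1, -0.2, -0.5]
width: 0.0003
```

```bash
python3 -c "
from h import *
for i in range(47):
    if i%9==0: tip()
    get_image('wrist')
tip()"
```

```text
11.38 tcp [0.5492 0.3992 0.0594] tip [0.5509 0.3989 0.0404] zax [ 0.089 -0.017 -0.996] maxqd 0.286
11.83 tcp [0.5467 0.3979 0.0572] tip [0.5483 0.3975 0.0382] zax [ 0.083 -0.021 -0.996] maxqd 0.002
12.28 tcp [0.5465 0.3978 0.057 ] tip [0.5481 0.3974 0.0381] zax [ 0.083 -0.021 -0.996] maxqd 0.002
12.73 tcp [0.5465 0.3977 0.0571] tip [0.5481 0.3973 0.0381] zax [ 0.083 -0.021 -0.996] maxqd 0.002
13.18 tcp [0.5465 0.3977 0.0571] tip [0.5481 0.3973 0.0382] zax [ 0.083 -0.021 -0.996] maxqd 0.002
13.63 tcp [0.5465 0.3978 0.0571] tip [0.5481 0.3974 0.0382] zax [ 0.083 -0.021 -0.996] maxqd 0.001
13.73 tcp [0.5465 0.3977 0.0571] tip [0.5481 0.3973 0.0381] zax [ 0.083 -0.021 -0.996] maxqd 0.001
```

The tip held for more than 2 s, 28 mm above the pivot. I rise and go to the green sticker.

Emit:
play_rows:
  series:
    - {"fingers": 1,"dx": 0,"dy": 0,"dz": 26,"turn": 0}
    - {"fingers": 1,"dx": 0,"dy": 0,"dz": 32,"turn": 0}
    - {"fingers": 1,"dx": 0,"dy": 0,"dz": 32,"turn": 0}
    - {"fingers": 1,"dx": 0,"dy": 0,"dz": 32,"turn": 0}
    - {"fingers": 1,"dx": 0,"dy": 0,"dz": 32,"turn": 0}
    - {"fingers": 1,"dx": 0,"dy": 0,"dz": 32,"turn": 0}
    - {"fingers": 1,"dx": 0,"dy": 0,"dz": 10,"turn": 0}
    - {"fingers": 1,"dx": 1,"dy": -26,"dz": 0,"turn": 0}
    - {"fingers": 1,"dx": 1,"dy": -26,"dz": 0,"turn": 0}
    - {"fingers": 1,"dx": 1,"dy": -26,"dz": 0,"turn": 0}
    - {"fingers": 1,"dx": 1,"dy": -26,"dz": 0,"turn": 0}
    - {"fingers": 1,"dx": 1,"dy": -26,"dz": 0,"turn": 0}
    - {"fingers": 1,"dx": 1,"dy": -26,"dz": 0,"turn": 0}
    - {"fingers": 1,"dx": 1,"dy": -26,"dz": 0,"turn": 0}
    - {"fingers": 1,"dx": 1,"dy": -26,"dz": 0,"turn": 0}

```text
clock: 14.98
position: [0.5501, 0.186, 0.2629]
ee_rot: [-0.017, 0.827, -0.56, 0.04]
contact_force: [-0.8, 0.4, 1.1]
width: 0.0003
```

Emit:
play_rows:
  series:
    - {"fingers": 1,"dx": 2,"dy": -26,"dz": 0,"turn": 0}
    - {"fingers": 1,"dx": 2,"dy": -26,"dz": 0,"turn": 0}
    - {"fingers": 1,"dx": 2,"dy": -26,"dz": 0,"turn": 0}
    - {"fingers": 1,"dx": 2,"dy": -26,"dz": 0,"turn": 0}
    - {"fingers": 1,"dx": 2,"dy": -26,"dz": 0,"turn": 0}
    - {"fingers": 1,"dx": 2,"dy": -26,"dz": 0,"turn": 0}
    - {"fingers": 1,"dx": 2,"dy": -26,"dz": 0,"turn": 0}
    - {"fingers": 1,"dx": 2,"dy": -26,"dz": 0,"turn": 0}
    - {"fingers": 1,"dx": 2,"dy": -26,"dz": 0,"turn": 0}
    - {"fingers": 1,"dx": 1,"dy": -22,"dz": 0,"turn": 0}
    - {"fingers": 1,"dx": 0,"dy": -10,"dz": 0,"turn": 0}
    - {"fingers": 1,"dx": 0,"dy": 0,"dz": 0,"turn": 0}
    - {"fingers": 1,"dx": 0,"dy": 0,"dz": 0,"turn": 0}

```text
clock: 16.07
position: [0.5664, -0.0982, 0.2642]
ee_rot: [-0.017, 0.826, -0.562, 0.042]
contact_force: [-0.8, 0.2, 1.5]
width: -0.0
```

```bash
python3 -c "
from h import *
get_image('wrist');get_image('wrist');p=get_image('wrist'); t=tip(); save(p,'w2.png')
s=get_state(); q=s['ee_rot']; R=Rotation.from_quat([*q[1:],q[0]]).as_matrix(); H=np.array(p['hand_eye'])
for X in ([.569,-.0965,.072],):
    c=np.linalg.inv(H)@np.append(R.T@(np.array(X)-s['position']),1); f=K(p); print(c[0]/c[2]*f+p['cx'],c[1]/c[2]*f+p['cy'])
"
```

```text
16.22 tcp [ 0.5664 -0.0971  0.2643] tip [ 0.5681 -0.0974  0.2454] zax [ 0.088 -0.019 -0.996] maxqd 0.007
272.743563213915 203.95949444304884
```

View pics/w2.png

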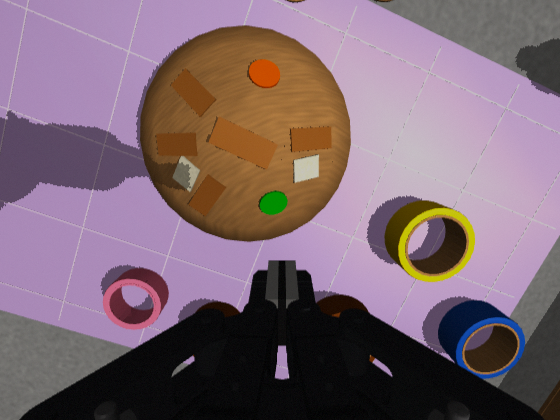

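The green sticker is at (273,203) in the wrist view, against a predicted (273,204). I descend.

Emit:
play_rows:
  series:
    - {"fingers": 1,"dx": 0,"dy": 0,"dz": -22,"turn": 0}
    - {"fingers": 1,"dx": 0,"dy": 1,"dz": -22,"turn": 0}
    - {"fingers": 1,"dx": 0,"dy": 1,"dz": -22,"turn": 0}
    - {"fingers": 1,"dx": 0,"dy": 1,"dz": -22,"turn": 0}
    - {"fingers": 1,"dx": 0,"dy": 0,"dz": -14,"turn": 0}
    - {"fingers": 1,"dx": 0,"dy": 0,"dz": -6,"turn": 0}
    - {"fingers": 1,"dx": 0,"dy": 0,"dz": 0,"turn": 0}

```text
clock: 16.8
position: [0.5674, -0.084, 0.1553]
ee_rot: [-0.019, 0.83, -0.556, 0.044]
contact_force: [-0.1, -0.1, -0.0]
width: 0.0002
```

```bash
python3 -c "
from h import *
tip();get_image('wrist');get_image('wrist');get_image('wrist');tip()"
```

```text
16.8 tcp [ 0.5674 -0.084   0.1553] tip [ 0.5692 -0.0843  0.1364] zax [ 0.095 -0.017 -0.995] maxqd 0.022
16.95 tcp [ 0.5691 -0.0851  0.1578] tip [ 0.571  -0.0854  0.1389] zax [ 0.1   -0.019 -0.995] maxqd 0.012
```

Now (-2, -11, -37).

Emit:
play_rows:
  series:
    - {"fingers": 1,"dx": -1,"dy": -6,"dz": -18,"turn": 0}
    - {"fingers": 1,"dx": -2,"dy": -5,"dz": -14,"turn": 0}
    - {"fingers": 1,"dx": 0,"dy": 0,"dz": 0,"turn": 0}

```text
clock: 17.2
position: [0.5702, -0.0967, 0.1305]
ee_rot: [-0.022, 0.829, -0.556, 0.052]
contact_force: [-0.8, -1.1, -0.4]
width: 0.0003
```

```bash
python3 -c "
from h import *
tip();get_image('wrist');get_image('wrist');get_image('wrist');tip()"
```

```text
17.2 tcp [ 0.5702 -0.0967  0.1305] tip [ 0.5723 -0.0971  0.1116] zax [ 0.111 -0.022 -0.994] maxqd 0.046
17.35 tcp [ 0.5718 -0.0965  0.1326] tip [ 0.574  -0.0969  0.1138] zax [ 0.115 -0.022 -0.993] maxqd 0.004
```

Emit:
play_rows:
  series:
    - {"fingers": 1,"dx": -5,"dy": 0,"dz": -12,"turn": 0}

```text
clock: 17.43
position: [0.5703, -0.0972, 0.124]
ee_rot: [-0.024, 0.829, -0.555, 0.058]
contact_force: [1.0, -0.5, -0.2]
width: 0.0003
```

```bash
python3 -c "
from h import *
for i in range(47):
    if i%9==0: tip()
    p=get_image('side' if i==45 else 'scene' if i==46 else 'wrist')
    if i>=45:
        u=np.array(proj(p,tip())).astype(int); cv2.imwrite(f'pics/f{i}.png',cv2.resize(p['pixels'][u[1]-50:u[1]+50,u[0]-40:u[0]+40],None,fx=5,fy=5,interpolation=2)[...,::-1])
tip(); cv2.imwrite('pics/f.png',np.hstack([cv2.imread('pics/f45.png'),cv2.imread('pics/f46.png')]))"
```

```text
17.43 tcp [ 0.5703 -0.0972  0.124 ] tip [ 0.5726 -0.0977  0.1052] zax [ 0.123 -0.024 -0.992] maxqd 0.397
17.88 tcp [ 0.5673 -0.0966  0.1212] tip [ 0.5695 -0.097   0.1023] zax [ 0.116 -0.023 -0.993] maxqd 0.003
18.33 tcp [ 0.5668 -0.0965  0.1206] tip [ 0.569  -0.0969  0.1017] zax [ 0.115 -0.022 -0.993] maxqd 0.002
18.78 tcp [ 0.5668 -0.0965  0.1206] tip [ 0.569  -0.0969  0.1017] zax [ 0.115 -0.022 -0.993] maxqd 0.001
19.23 tcp [ 0.5668 -0.0965  0.1206] tip [ 0.569  -0.0969  0.1017] zax [ 0.115 -0.022 -0.993] maxqd 0.001
19.68 tcp [ 0.5668 -0.0965  0.1206] tip [ 0.569  -0.0969  0.1017] zax [ 0.115 -0.022 -0.993] maxqd 0.002
19.73 tcp [ 0.5668 -0.0965  0.1206] tip [ 0.569  -0.0969  0.1017] zax [ 0.115 -0.022 -0.993] maxqd 0.002
19.78 tcp [ 0.5668 -0.0965  0.1206] tip [ 0.569  -0.0969  0.1017] zax [ 0.115 -0.022 -0.993] maxqd 0.002
19.78 tcp [ 0.5668 -0.0965  0.1206] tip [ 0.569  -0.0969  0.1017] zax [ 0.115 -0.022 -0.993] maxqd 0.002
```

View pics/f.png

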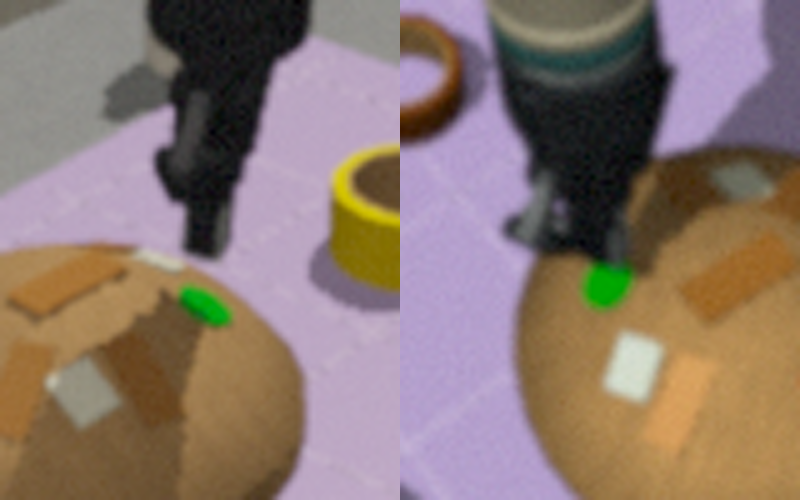

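Both views show the fingertips directly over the green sticker with a clear gap. I hold slightly longer, then hand in.

```bash
python3 -c "
from h import *
try:
    for i in range(8): get_image('wrist')
except Exception as e: print(e)
tip(); print(get_state()['contact_force']); print(sign_off())"
```

```text
20.18 tcp [ 0.5668 -0.0965  0.1206] tip [ 0.569  -0.0969  0.1017] zax [ 0.115 -0.022 -0.993] maxqd 0.001
[-0.43473161 -0.17081435  0.10951434]
the job is handed in; nothing more can be done
None
```

The arm pointed at all three targets in order with the fingers shut: the brown tape roll, the red-handled scissors, then the green sticker. It was still holding over the sticker when I handed the job in at 20.2 s.

| Target | Height of fingertips above it | Sideways error | Hold |
|---|---|---|---|
| Larger brown roll | 29 mm | about 1.5 mm | about 2.3 s |
| Scissors pivot | 28 mm | about 1 mm | about 2.3 s |
| Green sticker | 30 mm | under 1 mm | about 2.3 s settled |

- **Position checks:** the wrist camera put the scissors pivot and the green sticker within 2 pixels of where I had predicted them. The last two pictures show a clear gap over the sticker. The brown roll was measured from two cameras that agreed to about 1 mm.
- **Contact:** force readings at the end of each move stayed around 2 N or less, which looks like sensor noise, so I saw no sign of touching anything. Between targets the gripper's grasp point (TCP) travelled at about 0.25 m.
- **Tool tilt:** the tool slowly tilted to about 7° from vertical by the end, because each move starts from the measured pose. The fingertip figures above account for that tilt.
- **Detector misses:** the scissors went undetected in one picture. The sticker labels only marked the whole shell, so I located the green sticker by its colour instead.

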